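# Pack the spice jars and take a lid temperature

## Robot

A 7-joint arm with a two-finger parallel gripper is mounted at the origin on a cart in front of the work surface, level with it; the furniture and walls round the work are solid. World frame = base frame: x ahead of the robot, y to its left, z up, the work surface at z = 0. Lengths are in m, angles in rad, forces in N, time in s.
With the tool pointing down it reaches from about 0.4 to 0.925 m from the base axis. Payload 5.6 kg.
Tool frame: the origin (TCP) lies on the mounting face of the last link; the fingertips stand 173 mm ahead of it and the grasp point (between the pads) lies 155 mm ahead of it; z points along the fingers, y is the line along which they close (so a half turn about z gives the same grasp; the last joint's range is limited). The gripper opens to 85 mm and grips with 20 to 120 N. Pads are 22 mm wide; open, the fingers measure 114 mm over their backs; the gripper's body (76 mm by 85 mm) begins 54 mm behind the grasp point. The pads swing forward as they close: fully open they stand 13 mm farther back than shut.
Start: joints at [-1.215, 0.468, -0.012, 1.603, 0.006, 1.071, -0.056], TCP at [0.252, 0.599, 0.405] pointing down, gripper open.
Joint ranges: [-2.53, 2.53], [-0.31, 2.02], [-1.57, 1.55], [0.28, 2.44], [-1.29, 4.43], [0.15, 1.84], [-2.92, 2.92]. Speed limits (rad/s): [2.57, 2.57, 3.14, 3.14, 3.14, 3.14, 3.14].

## Interface

Orientations are given as a rotation vector (axis times angle).
In Python, from cell import state, grab_frame, camera_info, sign_off gives the robot as it stands.
- The arm moves only by the tool arm_command, never from a script. Its argument "plan" is a list of rows, each an object of numbers: "tx", "ty", "tz": the shift along the tool's x, y, z as a fraction of full scale; "ax", "ay", "az": the turn, a rotation vector about the tool's x, y, z as a fraction of full scale; "fingers": the opening, from -1 (shut) to 1 (fully open), so that 0 is half open. A call has 1 to 8 rows; each row is the pose to reach, as a shift and turn from the pose commanded when the call began, along the tool's axes at that moment; what a row does not reach only later rows make up. Full scale, the value 1, is 0.3 m for a shift and 60 degrees for a turn. A row lasts 1/8 s, in which the tool goes at most 62.5 mm and 10.7 degrees, less where a joint would pass 70% of its speed; a pose out of reach is approached as far as the arm can. A call with a number of a shift or a turn outside -1 to 1 is refused whole. A call with a gripper value outside its range is refused whole. The fingers move at their own pace and stop on an object; "squeeze" is the grip in N (left out, the last holds). Time passes only in rows, so rows that repeat a pose let the fingers close. It gives the time, the measured TCP pose, the force, the opening and the grip force at its end, in the units of the state.
- state(): the state, without advancing time (a new reading comes with each control period).
- grab_frame(name): name is "side" or "top" or "wrist"; returns the picture (420x560x3 uint8, red, green, blue); there is no depth.
- camera_info(name): a dict with "fx", "fy", "cx", "cy" (pixels), "extrinsics" (4x4, takes a point from world to camera coordinates). Camera axes: x right, y down, z forward; pixel columns grow to the right and rows downward; lengths in m; the calibration is good to about 2 mm. A picture is of the moment at which its call begins: read the wrist's pose just before it. camera_info takes no time and is no camera call; for the wrist camera it gives the pose at the moment of the call.
- sign_off(): hands the job in; it is judged then, once.
The state is a dict: "t": time; "joint_positions": joint angles; "dq": joint speeds; "joint_torque": joint torques, N m; "position": TCP position; "eef_rot": TCP orientation; "wrist_force": force on the tool from outside, world axes, zero at the start; "moment": the same for the moment, N m; "gripper_width": finger opening in m; "finger_force": force on a finger pad.
Only numpy, scipy, OpenCV 4.12 (cv2) and the standard library are available. Lean on these libraries where they do the work, as an engineer would, in place of code of your own. Each camera call takes 0.05 s, during which the arm holds its last target. There are 200 camera calls.

## Task

Stand the two loose spice jars upright in the two empty cells of the wooden crate, one jar per cell, and let go of them. Then lift the contact thermometer out of its block and hold it upright with its sprung tip inside the metal ring on the lid of the ringed jar, pressing gently so that the tip goes about halfway into its travel; the program finishes while still holding it there. Leave the jar that is already packed, the tomato tin and the garlic where they are, and never press hard with the thermometer.

Things in the scene. Friction and masses are not known exactly. Their poses are not given: they have to be found in the camera images.
- jar_a: The ringed jar, loose: round glass spice jar whose lid has a dark rim and a pale top, 43 mm in diameter, 96 mm tall, 0.11 kg, with a flat metal ring lying on the lid. Origin: centre of its underside; z up through the lid.
- jar_b: The second loose jar: round glass spice jar with white lid and no ring, 47 mm in diameter, 98 mm tall, 0.11 kg. Origin: centre of its underside; z up.
- jar_c: The jar already packed in one cell of the crate (any of the three): same shape as jar_b, 47 mm in diameter, 98 mm tall, loose. Leave it there. Origin: centre of its underside; z up.
- ring_spot (a point): The spot to measure: centre of the lid of jar_a, on the lid's top face, 96 mm above the jar's underside. The metal ring round it has 18 mm inner and 26 mm outer diameter and stands 2 mm above the lid.
- crate: Slatted wooden crate, fixed, 76 mm (its x) by 216 mm (its y) by 50 mm tall, open above; walls and floor 6 mm. Two cross walls make three cells of 64 x 64 mm in a row along its y, centred at y = -70, 0 and +70 mm; the outer four corners have 12 mm square posts. Origin: centre of its underside.
- mat0: Round cork mat, 46 mm in diameter, 3 mm thick, fixed on the floor at the centre of one empty cell; its top lies 9 mm above the table. Origin: centre of its underside.
- mat1: The same cork mat in the other empty cell. Origin: centre of its underside.
- probe: Contact thermometer, loose, 0.13 kg, upright in its block: white case 24 mm thick (x) by 32 mm (y) by 70 mm tall, display in the upper part of its -x face; below it a 10 mm steel sleeve and a sprung tip. Origin: centre of the case's underside, z up; the case spans z = 0 to 70 mm, the free tip lies at z = -60 mm on the axis. The flat faces at x = -12 and +12 mm are good to grip.
- probe_tip (a point): The lowest point of the thermometer's sprung copper tip, a ball 8 mm in diameter; it moves with the tip.
- probe_plunger (a joint): How far the sprung tip is pushed into the sleeve: 0 m free, 0.012 m fully in (hard stop). The spring gives 1 N at the start and 0.5 N more per mm: 4 N halfway (0.006), 7 N at the stop.
- stand: Fixed wooden block 70 x 70 mm, 75 mm tall, with an upright 16 mm hole through its middle; the thermometer's sleeve and tip hang 60 mm deep in the hole and its case rests on the top face. Origin: centre of its underside.
- tomato: Bystander: tomato tin, 75 mm in diameter, 58 mm tall, loose. Origin: centre of its underside.
- garlic: Bystander: garlic bulb, 56 mm in diameter and tall, loose. Origin: centre of its underside.
Things that resemble listed ones, but are neither listed nor needed, are in the scene too. What is shaped like the jar_b but orange or red is not meant.

How it is judged:
On the way:
1. both loose jars stand upright on the cork mats, one per cell, and are released (((horizontal distance between jar_a and mat0 below 0.018 m and height (world z) of each of jar_a, jar_b below 0.016 m and angle between each of jar_a, jar_b's own z axis and vertical below 0.1 rad and horizontal distance between jar_b and mat1 below 0.018 m) or (horizontal distance between jar_a and mat1 below 0.018 m and height (world z) of each of jar_a, jar_b below 0.016 m and angle between each of jar_a, jar_b's own z axis and vertical below 0.1 rad and horizontal distance between jar_b and mat0 below 0.018 m)) and contact force between the fingers and jar_a below 0.1 N and contact force between the fingers and jar_b below 0.1 N), for 0.3 s.
At the end, for the whole second after the job is handed in: Both loose jars upright (0.1 rad) on the mats (18 mm off centre at most, underside below 16 mm), released; thermometer gripped, at rest, upright within 0.14 rad, tip within 8 mm of the ring's centre and pushed in 3 to 9.5 mm, 1 to 9 N on the jar (all of step 1 and horizontal distance between probe_tip and ring_spot below 0.008 m and angle between probe's own z axis and vertical below 0.14 rad and value of joint probe_plunger between 0.003 and 0.0095 m and contact force between probe and jar_a between 1 and 9 N and contact force between the fingers and probe above 2 N and linear speed of probe below 0.02 m/s); the arm keeps its last pose, push and grip.
It fails at once if the jar already packed is moved more than 15 mm (distance of jar_c from where it was at the start of the episode above 0.015 m).
It fails at once if the tomato tin is moved more than 20 mm (distance of tomato from where it was at the start of the episode above 0.02 m).
It fails at once if the garlic is moved more than 20 mm (distance of garlic from where it was at the start of the episode above 0.02 m).
It fails at once if the thermometer presses on the ringed jar with more than 15 N (contact force between probe and jar_a above 15 N).
It also fails if it takes over 64 s, if anything falls off the work surface, if the arm or the gripper's body presses on something with over 40 N, if the wrist force passes 120 N, or if a joint passes its speed limit or range.

## Working session

There is one attempt and no reset: what is moved stays moved. The work goes in short steps, Python scripts to look and compute and a tool call to move; the robot and the scene stay as the last step left them, time stands still between calls to the robot, and variables do not carry over. Pictures are saved under pics/ and viewed, at most 10 in all, crops included, and the job is handed in when it is done.

Besides the shell and the picture viewer there is one more tool, called after "Call:" in YAML: its name, and indented under it one key for each argument. arm_command: Moves the arm, as the interface text tells. Its arguments: {"type":"object","properties":{"plan":{"type":"array"},"squeeze":{"type":"number"}},"required":["plan"]}

```bash
ls; mkdir -p pics; python3 - <<'E'
from cell import *
import cv2,numpy as np
print(state())
for n in("side","top"):
    f=grab_frame(n);cv2.imwrite(f"pics/{n}0.png",f[...,::-1])
    c=camera_info(n);print(n,c["fx"],c["cx"],c["cy"],np.round(c["extrinsics"],3).tolist())
f=grab_frame("wrist");cv2.imwrite("pics/wrist0.png",f[...,::-1]);c=camera_info("wrist");print(c)
E
```

```text
pics
{'t': 0.0, 'joint_positions': array([-1.21499021,  0.46838669, -0.01156642,  1.6036599 ,  0.00597739,
        1.07135764, -0.05629385]), 'dq': array([ 0.0005305 , -0.00036844,  0.00085238,  0.00016373, -0.00085849,
        0.00054496,  0.0021342 ]), 'joint_torque': array([-9.89343152e-05, -5.32381260e+01,  2.16978329e-02, -2.51303834e+01,
        1.14326138e-02,  7.63333112e-03, -3.52512370e-05]), 'position': array([0.25236641, 0.59873022, 0.40371682]), 'eef_rot': array([-6.22409050e-01, -3.07908085e+00,  2.76741001e-03]), 'wrist_force': array([-0.4600663 ,  0.53701258, -0.06305751]), 'moment': array([ 0.01954512, -0.0060911 ,  0.03255284]), 'finger_force': 0.0, 'gripper_width': 0.08549105902102008}
side 408.36215725408147 277.44041353457243 213.11145382011108 [[0.971, -0.238, 0.001, -0.578], [-0.107, -0.44, -0.892, 0.168], [0.212, 0.866, -0.453, 1.04], [0.0, 0.0, 0.0, 1.0]]
top 466.7618364558545 277.8853318231451 210.355232318985 [[-0.01, -1.0, 0.014, 0.019], [-0.996, 0.009, -0.084, 0.593], [0.084, -0.015, -0.996, 1.271], [0.0, 0.0, 0.0, 1.0]]
{'fx': 326.2558083108308, 'fy': 326.2558083108308, 'cx': 280.6696059387818, 'cy': 208.3005619583351, 'extrinsics': array([[ 3.89592984e-01,  9.20986989e-01, -5.23090218e-04,
        -6.47950689e-01],
       [ 8.82279447e-01, -3.73055994e-01,  2.87075255e-01,
        -3.60922483e-02],
       [ 2.64197433e-01, -1.12304017e-01, -9.57907889e-01,
         3.80042636e-01],
       [ 0.00000000e+00,  0.00000000e+00,  0.00000000e+00,
         1.00000000e+00]])}
```

View pics/top0.png

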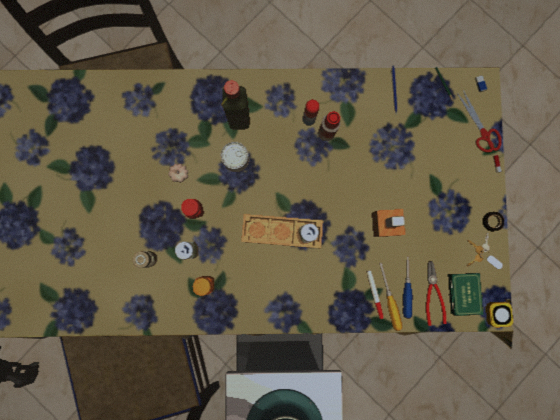

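View pics/side0.png

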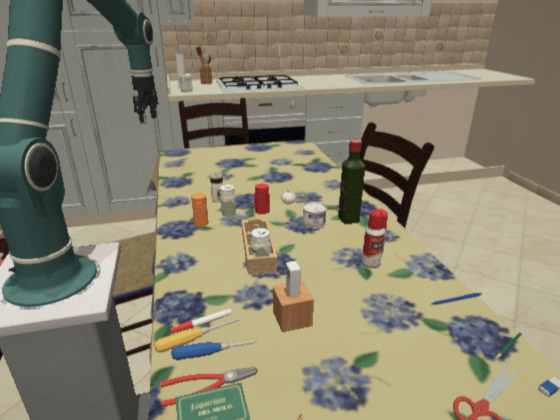

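The top view shows the ringed jar at (141,259), jar_b at (184,250), the crate spanning about (243–323, 215–248) with jar_c at (308,232), the probe at (397,222) in its block at (390,223), the garlic at (178,173) and the tin at (235,156). The red (191,208) and orange (203,286) jars are decoys. The side view agrees with this.

```bash
cat > h.py <<'E'
from cell import *
import cv2,numpy as np
from scipy.spatial.transform import Rotation as R
def ray(n,uv,z,c=None):
    c=c or camera_info(n);E=np.array(c["extrinsics"]);Rm=E[:3,:3];o=-Rm.T@E[:3,3]
    d=Rm.T@np.array([(uv[0]-c["cx"])/c["fx"],(uv[1]-c["cy"])/c["fy"],1]);return o+d*(z-o[2])/d[2]
def proj(n,p,c=None):
    c=c or camera_info(n);E=np.array(c["extrinsics"]);q=E[:3,:3]@np.array(p)+E[:3,3]
    return q[0]/q[2]*c["fx"]+c["cx"],q[1]/q[2]*c["fy"]+c["cy"]
def delta(p,rot=None):
    "fractions for tool move to TCP position p (and rotation matrix)"
    s=state();A=R.from_rotvec(s["eef_rot"]);d=A.inv().apply(np.array(p)-s["position"])/.3
    a=(A.inv()*rot).as_rotvec()/np.radians(60) if rot is not None else None
    print("t",round(s["t"],2),"shift",np.round(d,4),"turn",a if a is None else np.round(a,4))
E
python3 - <<'E'
from h import *
f=cv2.imread("pics/top0.png");hsv=cv2.cvtColor(f,cv2.COLOR_BGR2HSV)
def blobs(m,a0,name,z):
    n,l,s,c=cv2.connectedComponentsWithStats(m.astype(np.uint8))
    for i in range(1,n):
        if s[i,4]>=a0: print(name,np.round(c[i],1),s[i].tolist(),np.round(ray("top",c[i],z),4))
H,S,V=[hsv[...,i].astype(int) for i in range(3)]
w=(S<60)&(V>120);w[:,:110]=0;w[:190]=0;w[300:]=0;w[:,430:]=0
blobs(w,20,"white",.098)
o=(H>4)&(H<16)&(S>120)&(V>120);o[:190]=0;o[300:]=0;o[:,430:]=0;o[:,:215]=0
blobs(o,60,"wood",.05)
for a in((250,330),(370,420)):
    m=np.zeros_like(o);m[:,a[0]-15:a[1]]=o[:,a[0]-15:a[1]];r=cv2.minAreaRect(np.argwhere(m)[:,::-1].astype(np.float32));print(r,[np.round(ray("top",q,.05 if a[0]<300 else .075),3)[:2].tolist() for q in cv2.boxPoints(r)])
a=cv2.resize(f[190:300,125:335],None,fx=3.8,fy=3.8,interpolation=cv2.INTER_CUBIC)[:,:798];
cv2.imwrite("pics/crop1.png",a)
E
```

```text
white [397.8 220.8] [392, 216, 13, 10, 112] [ 0.5568 -0.3004  0.098 ]
white [309.2 232.1] [301, 224, 17, 17, 219] [ 0.5295 -0.0671  0.098 ]
white [183. 250.] [175, 241, 18, 18, 219] [0.4865 0.261  0.098 ]
white [140.  259.1] [135, 255, 11, 10, 55] [0.4642 0.3715 0.098 ]
white [407.4 267.4] [407, 257, 2, 20, 36] [ 0.4353 -0.3216  0.098 ]
white [383.7 275.6] [380, 263, 9, 27, 42] [ 0.4149 -0.259   0.098 ]
white [372.7 285.2] [367, 271, 13, 29, 147] [ 0.3905 -0.2296  0.098 ]
wood [389.3 222.4] [377, 209, 28, 27, 461] [ 0.5556 -0.2901  0.05  ]
wood [257.2 229.8] [250, 222, 15, 16, 158] [0.5391 0.0697 0.05  ]
wood [281.9 231.2] [273, 223, 17, 17, 164] [0.5345 0.003  0.05  ]
((281.9470520019531, 230.18820190429688), (78.76730346679688, 26.767078399658203), 4.39870548248291) [[0.51, 0.112], [0.583, 0.106], [0.564, -0.107], [0.492, -0.1]]
((390.6615295410156, 222.42257690429688), (26.34152603149414, 26.008928298950195), 86.18592071533203) [[0.587, -0.251], [0.591, -0.321], [0.521, -0.323], [0.517, -0.254]]
```

View pics/crop1.png

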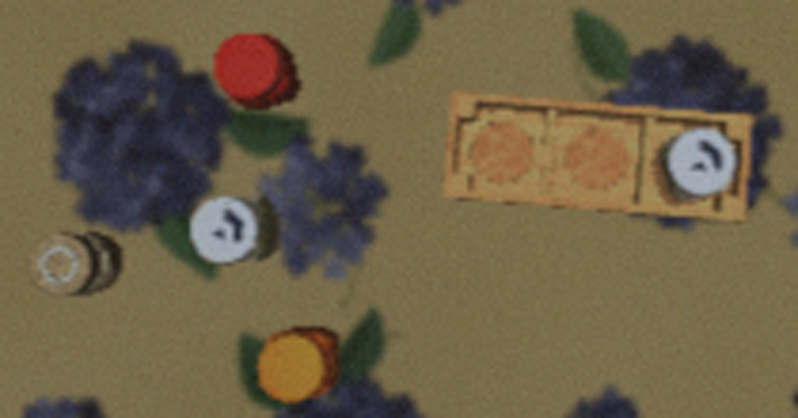

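The crop shows both loose jars upright, the ring on jar_a's lid at about (140,259) in the full picture, and jar_c in the right (−y) cell. The two left cells are empty, with mats at (282,231) and (257,230). I'll close the fingers along world x, so they clear the neighbouring cells, and start by moving above jar_a.

```bash
python3 - <<'E'
from h import *
print("jar_a",ray("top",(140,259.1),.096),"mats",ray("top",(281.9,231.2),.009),ray("top",(257.2,229.8),.009),"probe",ray("top",(397.8,220.8),.145))
T=R.from_matrix(np.array([[0,1,0],[1,0,0],[0,0,-1.]]))
delta([.464,.3715,.36],T)
E
```

```text
jar_a [0.4641562  0.37219875 0.096     ] mats [0.53612497 0.00195793 0.009     ] [0.54072519 0.071035   0.009     ] probe [ 0.55413638 -0.2874813   0.145     ]
t 0.15 shift [-0.9444 -0.424   0.1471] turn [-1.2000e-03  9.0000e-04  1.1191e+00]
```

Call:
arm_command:
  plan:
    - {"tx":-0.944,"ty":-0.424,"tz":0.14,"az":1.0,"fingers":1}
    - {"tx":-0.944,"ty":-0.424,"tz":0.14,"az":1.0,"fingers":1}
    - {"tx":-0.944,"ty":-0.424,"tz":0.14,"az":1.0,"fingers":1}
    - {"tx":-0.944,"ty":-0.424,"tz":0.14,"az":1.0,"fingers":1}
    - {"tx":-0.944,"ty":-0.424,"tz":0.14,"az":1.0,"fingers":1}
    - {"tx":-0.944,"ty":-0.424,"tz":0.14,"az":1.0,"fingers":1}
    - {"tx":-0.944,"ty":-0.424,"tz":0.14,"az":1.0,"fingers":1}
    - {"tx":-0.944,"ty":-0.424,"tz":0.14,"az":1.0,"fingers":1}
  squeeze: 30

```text
schema error: expected keys tx, ty, tz, ax, ay, az, fingers
```

Call:
arm_command:
  plan:
    - {"az":0.119,"fingers":1}
    - {"az":0.119,"fingers":1}
    - {"az":0.119,"fingers":1}

```text
schema error: expected keys tx, ty, tz, ax, ay, az, fingers
```

```bash
python3 - <<'E'
from h import *
s=state();print(s["position"],R.from_rotvec(s["eef_rot"]).as_matrix().round(3).tolist())
c=camera_info("wrist");f=grab_frame("wrist");cv2.imwrite("pics/w1.png",f[...,::-1])
import json
print("jar_a px",proj("wrist",[.464,.372,.096],c),"jar_b",proj("wrist",[.4865,.261,.098],c))
E
```

```text
[0.25234856 0.59880912 0.40391212] [[-0.922, 0.388, -0.0], [0.388, 0.922, -0.001], [-0.0, -0.001, -1.0]]
jar_a px (np.float64(170.45136322277534), np.float64(440.0775680450106)) jar_b (np.float64(96.04475784963282), np.float64(482.50463652750165))
```

View pics/w1.png

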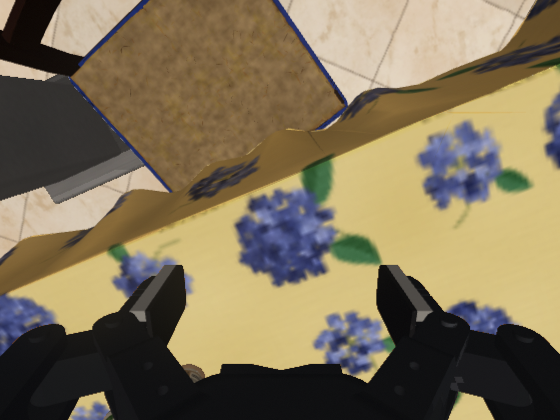

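The arm did not move because every row needs all the keys. The wrist picture shows the table edge and the open fingers at (165,300) and (400,300), with no jar in view yet.

Call:
arm_command:
  plan:
    - {"tx":-0.944,"ty":-0.424,"tz":0.14,"ax":0,"ay":0,"az":1.0,"fingers":1}
    - {"tx":-0.944,"ty":-0.424,"tz":0.14,"ax":0,"ay":0,"az":1.0,"fingers":1}
    - {"tx":-0.944,"ty":-0.424,"tz":0.14,"ax":0,"ay":0,"az":1.0,"fingers":1}
    - {"tx":-0.944,"ty":-0.424,"tz":0.14,"ax":0,"ay":0,"az":1.0,"fingers":1}
    - {"tx":-0.944,"ty":-0.424,"tz":0.14,"ax":0,"ay":0,"az":1.0,"fingers":1}
    - {"tx":-0.944,"ty":-0.424,"tz":0.14,"ax":0,"ay":0,"az":1.0,"fingers":1}
    - {"tx":-0.944,"ty":-0.424,"tz":0.14,"ax":0,"ay":0,"az":1.0,"fingers":1}
    - {"tx":-0.944,"ty":-0.424,"tz":0.14,"ax":0,"ay":0,"az":1.0,"fingers":1}
  squeeze: 30

```text
t: 1.2
position: [0.4632, 0.3728, 0.3627]
eef_rot: [-2.074, -2.359, -0.0]
wrist_force: [-0.2, -0.1, 0.3]
gripper_width: 0.085
finger_force: 0.0
```

Call:
arm_command:
  plan:
    - {"tx":0,"ty":0,"tz":0,"ax":0,"ay":0,"az":0.119,"fingers":1}
    - {"tx":0,"ty":0,"tz":0,"ax":0,"ay":0,"az":0.119,"fingers":1}

```text
t: 1.45
position: [0.4632, 0.3727, 0.3627]
eef_rot: [-2.216, -2.226, -0.0]
wrist_force: [-0.3, 0.4, -0.9]
gripper_width: 0.085
finger_force: 0.0
```

```bash
cat >> h.py <<'E'
T=R.from_matrix(np.array([[0,1,0],[1,0,0],[0,0,-1.]]))
E
python3 - <<'E'
from h import *
s=state();print(s["position"])
c=camera_info("wrist");f=grab_frame("wrist");cv2.imwrite("pics/w2.png",f[...,::-1])
print("jar_a px",proj("wrist",[.464,.372,.096],c),"jar_b",proj("wrist",[.4865,.261,.098],c))
delta([.464,.372,.225],T)
E
```

```text
[0.46324043 0.37273709 0.36269914]
jar_a px (np.float64(283.1689491335257), np.float64(210.74708118317236)) jar_b (np.float64(308.9310639562426), np.float64(336.17437309024024))
t 1.5 shift [-0.0021  0.0022  0.459 ] turn [-0.0001 -0.0002  0.0047]
```

View pics/w2.png

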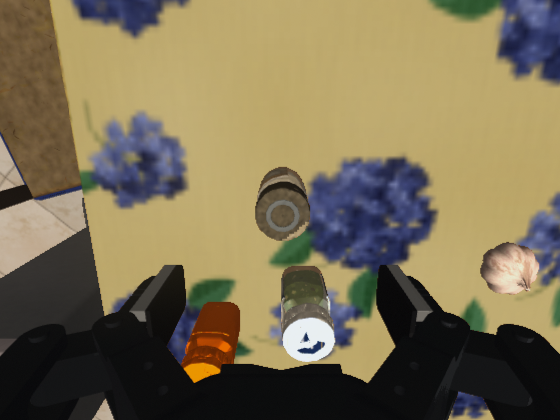

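The wrist view shows the ring at (282,215), against (283,211) predicted, and jar_b's lid at (308,340), against (309,336). The two views agree to about 3 mm, so I'm descending onto jar_a.

Call:
arm_command:
  plan:
    - {"tx":-0.009,"ty":0.002,"tz":0.15,"ax":0,"ay":0,"az":0.004,"fingers":1}
    - {"tx":-0.009,"ty":0.002,"tz":0.3,"ax":0,"ay":0,"az":0.004,"fingers":1}
    - {"tx":-0.009,"ty":0.002,"tz":0.4,"ax":0,"ay":0,"az":0.004,"fingers":1}
    - {"tx":-0.009,"ty":0.002,"tz":0.459,"ax":0,"ay":0,"az":0.004,"fingers":1}
    - {"tx":-0.009,"ty":0.002,"tz":0.459,"ax":0,"ay":0,"az":0.004,"fingers":0.2}
    - {"tx":-0.009,"ty":0.002,"tz":0.459,"ax":0,"ay":0,"az":0.004,"fingers":-0.3}
    - {"tx":-0.009,"ty":0.002,"tz":0.459,"ax":0,"ay":0,"az":0.004,"fingers":-0.3}
    - {"tx":-0.009,"ty":0.002,"tz":0.459,"ax":0,"ay":0,"az":0.004,"fingers":-0.3}
  squeeze: 30

```text
t: 2.5
position: [0.465, 0.3695, 0.2265]
eef_rot: [-2.226, -2.217, -0.004]
wrist_force: [-1.1, -0.6, 6.0]
gripper_width: 0.0424
finger_force: 30.6
```

Call:
arm_command:
  plan:
    - {"tx":0,"ty":0,"tz":0,"ax":0,"ay":0,"az":0,"fingers":-0.3}
    - {"tx":0,"ty":0,"tz":0,"ax":0,"ay":0,"az":0,"fingers":-0.3}

```text
t: 2.75
position: [0.465, 0.3695, 0.2265]
eef_rot: [-2.226, -2.217, -0.004]
wrist_force: [-1.6, -0.6, 6.2]
gripper_width: 0.0423
finger_force: 30.6
```

Call:
arm_command:
  plan:
    - {"tx":0,"ty":0,"tz":-0.15,"ax":0,"ay":0,"az":0,"fingers":-0.3}
    - {"tx":0,"ty":0,"tz":-0.3,"ax":0,"ay":0,"az":0,"fingers":-0.3}
    - {"tx":0,"ty":0,"tz":-0.44,"ax":0,"ay":0,"az":0,"fingers":-0.3}
    - {"tx":-0.15,"ty":0.03,"tz":-0.44,"ax":0,"ay":0,"az":0,"fingers":-0.3}
    - {"tx":-0.3,"ty":0.06,"tz":-0.44,"ax":0,"ay":0,"az":0,"fingers":-0.3}
    - {"tx":-0.45,"ty":0.09,"tz":-0.44,"ax":0,"ay":0,"az":0,"fingers":-0.3}
    - {"tx":-0.6,"ty":0.12,"tz":-0.44,"ax":0,"ay":0,"az":0,"fingers":-0.3}
    - {"tx":-0.75,"ty":0.15,"tz":-0.44,"ax":0,"ay":0,"az":0,"fingers":-0.3}

```text
t: 3.75
position: [0.5086, 0.1424, 0.3573]
eef_rot: [2.226, 2.217, 0.001]
wrist_force: [1.4, 0.2, -1.4]
gripper_width: 0.0424
finger_force: 31.3
```

Call:
arm_command:
  plan:
    - {"tx":-0.15,"ty":0.03,"tz":0,"ax":0,"ay":0,"az":0,"fingers":-0.3}
    - {"tx":-0.3,"ty":0.06,"tz":0,"ax":0,"ay":0,"az":0,"fingers":-0.3}
    - {"tx":-0.42,"ty":0.085,"tz":0,"ax":0,"ay":0,"az":0,"fingers":-0.3}
    - {"tx":-0.475,"ty":0.085,"tz":0,"ax":0,"ay":0,"az":0,"fingers":-0.3}
    - {"tx":-0.475,"ty":0.085,"tz":0,"ax":0,"ay":0,"az":0,"fingers":-0.3}

```text
t: 4.38
position: [0.5333, 0.0007, 0.357]
eef_rot: [-2.228, -2.215, 0.0]
wrist_force: [-0.2, 0.0, -1.7]
gripper_width: 0.0422
finger_force: 31.3
```

```bash
python3 - <<'E'
from h import *
s=state();print(s["position"],s["gripper_width"])
c=camera_info("wrist");f=grab_frame("wrist")
g=grab_frame("side")
cv2.imwrite("pics/w3.png",np.hstack([cv2.resize(f,(400,300)),cv2.resize(g[60:300,150:470],(400,300))])[...,::-1])
print("ring px",proj("wrist",[s["position"][0],s["position"][1],s["position"][2]-.2265+.096],c))
delta([.536,.002,.2365],T)
E
```

```text
[0.5332799  0.00074875 0.3569913 ] 0.042210185921918546
ring px (np.float64(283.7089250898287), np.float64(320.2919835878747))
t 4.47 shift [-0.0034  0.0088  0.4013] turn [-0.0004 -0.001  -0.002 ]
```

View pics/w3.png

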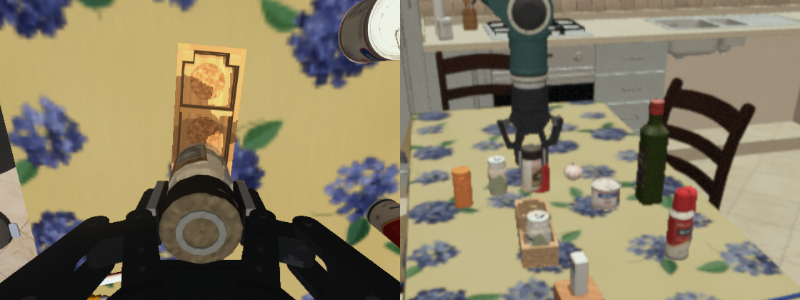

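Both views show the jar held upright above the crate (side view), with the ring at (283,325) in full wrist pixels. Lowering it now.

Call:
arm_command:
  plan:
    - {"tx":0.007,"ty":0.009,"tz":0.1,"ax":0,"ay":0,"az":0,"fingers":-0.3}
    - {"tx":0.007,"ty":0.009,"tz":0.2,"ax":0,"ay":0,"az":0,"fingers":-0.3}
    - {"tx":0.007,"ty":0.009,"tz":0.3,"ax":0,"ay":0,"az":0,"fingers":-0.3}
    - {"tx":0.007,"ty":0.009,"tz":0.36,"ax":0,"ay":0,"az":0,"fingers":-0.3}
    - {"tx":0.007,"ty":0.009,"tz":0.385,"ax":0,"ay":0,"az":0,"fingers":-0.3}
    - {"tx":0.007,"ty":0.009,"tz":0.385,"ax":0,"ay":0,"az":0,"fingers":-0.3}

```text
t: 5.22
position: [0.5365, 0.0038, 0.2416]
eef_rot: [-2.225, -2.218, -0.0]
wrist_force: [-0.1, -0.6, -0.6]
gripper_width: 0.0426
finger_force: 31.3
```

Call:
arm_command:
  plan:
    - {"tx":0,"ty":0,"tz":0.01,"ax":0,"ay":0,"az":0,"fingers":-0.3}
    - {"tx":0,"ty":0,"tz":0.01,"ax":0,"ay":0,"az":0,"fingers":-0.3}

```text
t: 5.48
position: [0.5365, 0.0034, 0.239]
eef_rot: [2.226, 2.216, 0.002]
wrist_force: [-0.0, -0.3, -0.9]
gripper_width: 0.0421
finger_force: 31.3
```

Call:
arm_command:
  plan:
    - {"tx":0,"ty":0,"tz":0.006,"ax":0,"ay":0,"az":0,"fingers":-0.3}
    - {"tx":0,"ty":0,"tz":0.012,"ax":0,"ay":0,"az":0,"fingers":-0.3}
    - {"tx":0,"ty":0,"tz":0.012,"ax":0,"ay":0,"az":0,"fingers":-0.3}

```text
t: 5.85
position: [0.5365, 0.0033, 0.2355]
eef_rot: [2.226, 2.217, 0.001]
wrist_force: [-0.9, -0.6, 5.6]
gripper_width: 0.0425
finger_force: 31.7
```

Call:
arm_command:
  plan:
    - {"tx":0,"ty":0,"tz":0,"ax":0,"ay":0,"az":0,"fingers":0}
    - {"tx":0,"ty":0,"tz":0,"ax":0,"ay":0,"az":0,"fingers":0.6}
    - {"tx":0,"ty":0,"tz":0,"ax":0,"ay":0,"az":0,"fingers":1}
    - {"tx":0,"ty":0,"tz":0,"ax":0,"ay":0,"az":0,"fingers":1}
    - {"tx":0,"ty":0,"tz":-0.1,"ax":0,"ay":0,"az":0,"fingers":1}
    - {"tx":0,"ty":0,"tz":-0.25,"ax":0,"ay":0,"az":0,"fingers":1}
    - {"tx":0.0,"ty":0,"tz":-0.37,"ax":0,"ay":0,"az":0,"fingers":1}
    - {"tx":0.0,"ty":0,"tz":-0.37,"ax":0,"ay":0,"az":0,"fingers":1}

```text
t: 6.85
position: [0.5373, 0.0033, 0.3486]
eef_rot: [2.224, 2.215, 0.008]
wrist_force: [-0.0, 1.3, -0.2]
gripper_width: 0.0857
finger_force: 0.0
```

Call:
arm_command:
  plan:
    - {"tx":0.85,"ty":-0.167,"tz":0,"ax":0,"ay":0,"az":0,"fingers":1}
    - {"tx":0.85,"ty":-0.167,"tz":0,"ax":0,"ay":0,"az":0,"fingers":1}
    - {"tx":0.85,"ty":-0.167,"tz":0,"ax":0,"ay":0,"az":0,"fingers":1}
    - {"tx":0.85,"ty":-0.167,"tz":0,"ax":0,"ay":0,"az":0,"fingers":1}
    - {"tx":0.85,"ty":-0.167,"tz":0,"ax":0,"ay":0,"az":0,"fingers":1}
    - {"tx":0.85,"ty":-0.167,"tz":0,"ax":0,"ay":0,"az":0,"fingers":1}
    - {"tx":0.85,"ty":-0.167,"tz":0,"ax":0,"ay":0,"az":0,"fingers":1}

```text
t: 7.72
position: [0.4877, 0.2566, 0.3454]
eef_rot: [2.229, 2.213, -0.002]
wrist_force: [0.2, 0.0, 0.2]
gripper_width: 0.0852
finger_force: 0.0
```

```bash
cat >> h.py <<'E'
def ringfind():
    "top view: pale blob on jar_a's lid and white lids near the crate/jar_b"
    f=grab_frame("top")[...,::-1];hsv=cv2.cvtColor(np.ascontiguousarray(f),cv2.COLOR_BGR2HSV);S,V=hsv[...,1],hsv[...,2]
    w=((S<60)&(V>120)).astype(np.uint8);w[:,:150]=0;w[:190]=0;w[255:]=0;w[:,430:]=0
    n,l,s,c=cv2.connectedComponentsWithStats(w)
    for i in range(1,n):
        if s[i,4]>15: print(np.round(c[i],1),s[i,2:].tolist(),np.round(ray("top",c[i],.106),4))
    return f
E
python3 - <<'E'
from h import *
print(state()["position"]);f=ringfind();cv2.imwrite("pics/t2.png",f)
delta([.4865,.2595,.2265],T)
E
```

```text
[0.48774667 0.25664011 0.34541777]
[397.8 220.8] [13, 10, 111] [ 0.5564 -0.2981  0.106 ]
[281.5 230.4] [10, 11, 58] [0.5344 0.0052 0.106 ]
[309.2 232.2] [18, 17, 223] [ 0.5291 -0.0666  0.106 ]
t 7.78 shift [ 0.0101 -0.0045  0.397 ] turn [-0.0002  0.0009 -0.007 ]
```

The top view puts jar_a's ring at (281.5,230.4), which is (0.534,0.005), about 3 mm from the mat centre. Next, grasp jar_b.

Call:
arm_command:
  plan:
    - {"tx":0.008,"ty":-0.004,"tz":0.15,"ax":0,"ay":0,"az":-0.007,"fingers":1}
    - {"tx":0.008,"ty":-0.004,"tz":0.28,"ax":0,"ay":0,"az":-0.007,"fingers":1}
    - {"tx":0.008,"ty":-0.004,"tz":0.397,"ax":0,"ay":0,"az":-0.007,"fingers":1}
    - {"tx":0.008,"ty":-0.004,"tz":0.397,"ax":0,"ay":0,"az":-0.007,"fingers":1}
    - {"tx":0.008,"ty":-0.004,"tz":0.397,"ax":0,"ay":0,"az":-0.007,"fingers":0.2}
    - {"tx":0.008,"ty":-0.004,"tz":0.397,"ax":0,"ay":0,"az":-0.007,"fingers":-0.3}
    - {"tx":0.008,"ty":-0.004,"tz":0.397,"ax":0,"ay":0,"az":-0.007,"fingers":-0.3}
    - {"tx":0.008,"ty":-0.004,"tz":0.397,"ax":0,"ay":0,"az":-0.007,"fingers":-0.3}

```text
t: 8.78
position: [0.4868, 0.2612, 0.2285]
eef_rot: [2.217, 2.224, 0.005]
wrist_force: [-0.2, -1.4, 6.7]
gripper_width: 0.0451
finger_force: 30.4
```

Call:
arm_command:
  plan:
    - {"tx":0,"ty":0,"tz":0,"ax":0,"ay":0,"az":0,"fingers":-0.3}
    - {"tx":0,"ty":0,"tz":0,"ax":0,"ay":0,"az":0,"fingers":-0.3}

```text
t: 9.02
position: [0.4868, 0.2612, 0.2285]
eef_rot: [2.217, 2.225, 0.004]
wrist_force: [0.7, -1.0, 7.7]
gripper_width: 0.0451
finger_force: 30.4
```

Call:
arm_command:
  plan:
    - {"tx":0,"ty":0,"tz":-0.15,"ax":0,"ay":0,"az":0,"fingers":-0.3}
    - {"tx":0,"ty":0,"tz":-0.3,"ax":0,"ay":0,"az":0,"fingers":-0.3}
    - {"tx":0,"ty":0,"tz":-0.42,"ax":0,"ay":0,"az":0,"fingers":-0.3}
    - {"tx":-0.15,"ty":0.05,"tz":-0.42,"ax":0,"ay":0,"az":0,"fingers":-0.3}
    - {"tx":-0.3,"ty":0.09,"tz":-0.42,"ax":0,"ay":0,"az":0,"fingers":-0.3}
    - {"tx":-0.45,"ty":0.13,"tz":-0.42,"ax":0,"ay":0,"az":0,"fingers":-0.3}
    - {"tx":-0.56,"ty":0.17,"tz":-0.42,"ax":0,"ay":0,"az":0,"fingers":-0.3}
    - {"tx":-0.637,"ty":0.181,"tz":-0.42,"ax":0,"ay":0,"az":0,"fingers":-0.3}

```text
t: 10.02
position: [0.5413, 0.0681, 0.3534]
eef_rot: [2.22, 2.222, 0.001]
wrist_force: [0.5, 0.7, -1.5]
gripper_width: 0.0452
finger_force: 31.6
```

Call:
arm_command:
  plan:
    - {"tx":0,"ty":0,"tz":0,"ax":0,"ay":0,"az":0,"fingers":-0.3}
    - {"tx":0,"ty":0,"tz":0,"ax":0,"ay":0,"az":0,"fingers":-0.3}

```text
t: 10.28
position: [0.5407, 0.0711, 0.3529]
eef_rot: [-2.216, -2.226, -0.001]
wrist_force: [0.8, 0.7, -0.8]
gripper_width: 0.0456
finger_force: 31.6
```

```bash
python3 - <<'E'
from h import *
print(state()["position"])
delta([.541,.070,.2415],T)
E
```

```text
[0.54072705 0.07111503 0.35292793]
t 10.28 shift [-0.0041  0.0009  0.3714] turn [-0.     -0.0009  0.0041]
```

Call:
arm_command:
  plan:
    - {"tx":0,"ty":0,"tz":0.1,"ax":0,"ay":0,"az":0,"fingers":-0.3}
    - {"tx":0,"ty":0,"tz":0.2,"ax":0,"ay":0,"az":0,"fingers":-0.3}
    - {"tx":0,"ty":0,"tz":0.29,"ax":0,"ay":0,"az":0,"fingers":-0.3}
    - {"tx":0,"ty":0,"tz":0.35,"ax":0,"ay":0,"az":0,"fingers":-0.3}
    - {"tx":0,"ty":0,"tz":0.37,"ax":0,"ay":0,"az":0,"fingers":-0.3}
    - {"tx":0,"ty":0,"tz":0.37,"ax":0,"ay":0,"az":0,"fingers":-0.3}

```text
t: 11.02
position: [0.5412, 0.0704, 0.242]
eef_rot: [2.217, 2.225, 0.0]
wrist_force: [-0.2, -0.4, -0.8]
gripper_width: 0.0452
finger_force: 31.6
```

Call:
arm_command:
  plan:
    - {"tx":0,"ty":0,"tz":0.006,"ax":0,"ay":0,"az":0,"fingers":-0.3}
    - {"tx":0,"ty":0,"tz":0.012,"ax":0,"ay":0,"az":0,"fingers":-0.3}
    - {"tx":0,"ty":0,"tz":0.012,"ax":0,"ay":0,"az":0,"fingers":-0.3}

```text
t: 11.4
position: [0.541, 0.07, 0.2384]
eef_rot: [2.218, 2.225, 0.001]
wrist_force: [-0.8, 0.5, -1.3]
gripper_width: 0.0453
finger_force: 31.6
```

Call:
arm_command:
  plan:
    - {"tx":0,"ty":0,"tz":0.004,"ax":0,"ay":0,"az":0,"fingers":-0.3}
    - {"tx":0,"ty":0,"tz":0.004,"ax":0,"ay":0,"az":0,"fingers":-0.3}

```text
t: 11.65
position: [0.5412, 0.07, 0.2375]
eef_rot: [2.218, 2.225, 0.001]
wrist_force: [-1.2, 0.1, 4.4]
gripper_width: 0.0451
finger_force: 32.0
```

Call:
arm_command:
  plan:
    - {"tx":0,"ty":0,"tz":0,"ax":0,"ay":0,"az":0,"fingers":0}
    - {"tx":0,"ty":0,"tz":0,"ax":0,"ay":0,"az":0,"fingers":0.6}
    - {"tx":0,"ty":0,"tz":0,"ax":0,"ay":0,"az":0,"fingers":1}
    - {"tx":0,"ty":0,"tz":0,"ax":0,"ay":0,"az":0,"fingers":1}
    - {"tx":0,"ty":0,"tz":-0.1,"ax":0,"ay":0,"az":0,"fingers":1}
    - {"tx":0,"ty":0,"tz":-0.25,"ax":0,"ay":0,"az":0,"fingers":1}
    - {"tx":0,"ty":0,"tz":-0.4,"ax":0,"ay":0,"az":0,"fingers":1}
    - {"tx":0,"ty":0,"tz":-0.5,"ax":0,"ay":0,"az":0,"fingers":1}

```text
t: 12.65
position: [0.5412, 0.07, 0.3891]
eef_rot: [2.217, 2.224, 0.003]
wrist_force: [0.7, -0.3, -0.7]
gripper_width: 0.0853
finger_force: 0.0
```

```bash
python3 - <<'E'
from h import *
print(state()["position"],state()["joint_positions"])
f=cv2.imread("pics/t2.png");hsv=cv2.cvtColor(f,cv2.COLOR_BGR2HSV)
w=((hsv[...,1]<60)&(hsv[...,2]>120));q=np.argwhere(w[205:240,385:415])[:,::-1]+[385,205]
r=cv2.minAreaRect(q.astype(np.float32));print(r,[ray("top",p,.145)[:2].round(4).tolist() for p in cv2.boxPoints(r)],ray("top",r[0],.145))
delta([.554,-.2875,.38],T)
E
```

```text
[0.54116566 0.069983   0.38908268] [-0.56271059  0.32032346  0.45511596  1.90110579 -0.17075887  0.95556413
 -0.0258631 ]
((398.0, 220.5), (9.0, 12.0), 90.0) [[0.5664, -0.2732], [0.5661, -0.3036], [0.5434, -0.3028], [0.5437, -0.2725]] [ 0.55488906 -0.28801179  0.145     ]
t 12.65 shift [-1.1918  0.039   0.0296] turn [ 0.0021 -0.0006  0.003 ]
```

Call:
arm_command:
  plan:
    - {"tx":-0.2,"ty":0,"tz":0,"ax":0,"ay":0,"az":0,"fingers":1}
    - {"tx":-0.4,"ty":0,"tz":0,"ax":0,"ay":0,"az":0,"fingers":1}
    - {"tx":-0.6,"ty":0,"tz":0,"ax":0,"ay":0,"az":0,"fingers":1}
    - {"tx":-0.8,"ty":0,"tz":0,"ax":0,"ay":0,"az":0,"fingers":1}
    - {"tx":-0.8,"ty":0,"tz":0,"ax":0,"ay":0,"az":0,"fingers":1}

```text
t: 13.28
position: [0.5404, -0.1757, 0.3873]
eef_rot: [2.227, 2.213, -0.003]
wrist_force: [0.4, 0.3, -0.1]
gripper_width: 0.0854
finger_force: 0.0
```

Call:
arm_command:
  plan:
    - {"tx":-0.2,"ty":0.04,"tz":0,"ax":0,"ay":0,"az":0,"fingers":1}
    - {"tx":-0.39,"ty":0.04,"tz":0,"ax":0,"ay":0,"az":0,"fingers":1}
    - {"tx":-0.39,"ty":0.04,"tz":0,"ax":0,"ay":0,"az":0,"fingers":1}
    - {"tx":-0.39,"ty":0.04,"tz":0,"ax":0,"ay":0,"az":0,"fingers":1}

```text
t: 13.78
position: [0.5544, -0.2857, 0.3864]
eef_rot: [-2.216, -2.225, -0.001]
wrist_force: [-0.2, -0.4, 0.4]
gripper_width: 0.0852
finger_force: 0.0
```

```bash
python3 - <<'E'
from h import *
print(state()["position"]);g=ringfind()
c=camera_info("wrist");f=grab_frame("wrist")[...,::-1].copy()
print("probe px",proj("wrist",[.554,-.2878,.145],c))
hsv=cv2.cvtColor(f,cv2.COLOR_BGR2HSV);w=((hsv[...,1]<70)&(hsv[...,2]>120)).astype(np.uint8)
n,l,s,cc=cv2.connectedComponentsWithStats(w)
for i in range(1,n):
    if s[i,4]>200: print(cc[i].round(1),s[i].tolist(),cv2.minAreaRect(np.argwhere(l==i)[:,::-1].astype(np.float32)))
cv2.imwrite("pics/w4.png",np.hstack([f[100:400,100:500],cv2.resize(g[200:260,230:310],(400,300))]))
delta([.5545,-.2878,.27],T)
E
```

```text
[ 0.55442712 -0.28568684  0.38643412]
[256.8 228.2] [18, 18, 227] [0.5407 0.0691 0.106 ]
[309.2 232.2] [18, 19, 230] [ 0.529  -0.0667  0.106 ]
[281.5 230.4] [10, 11, 59] [0.5345 0.0052 0.106 ]
probe px (np.float64(281.4357954449908), np.float64(224.9164785835135))
[209.8  45.4] [166, 29, 87, 46, 673] ((205.71337890625, 49.605506896972656), (31.19928741455078, 88.48675537109375), 74.5536880493164)
[115. 149.] [74, 133, 85, 32, 1155] ((115.44868469238281, 148.85604858398438), (14.05698299407959, 84.83998107910156), 75.57923126220703)
[ 14.2 269. ] [0, 134, 45, 215, 4454] ((22.0, 241.0), (214.0, 44.0), 90.0)
[511.2 170.9] [481, 151, 51, 45, 524] ((508.1040344238281, 169.0262451171875), (52.343162536621094, 36.854736328125), 67.28559112548828)
[445.5 181.8] [419, 158, 46, 53, 415] ((445.0456848144531, 187.68980407714844), (27.884191513061523, 67.03195190429688), 37.18470764160156)
[133.1 181.3] [94, 168, 86, 28, 560] ((136.88592529296875, 181.83877563476562), (11.429987907409668, 87.70642852783203), 78.1469955444336)
[487.4 214. ] [475, 203, 23, 22, 252] ((486.0, 213.5), (21.0, 22.0), 90.0)
[282.  227.5] [266, 207, 34, 42, 1220] ((282.2941589355469, 227.67649841308594), (40.477943420410156, 32.106475830078125), 87.27368927001953)
[433.8 238.7] [417, 213, 65, 50, 367] ((444.68389892578125, 246.49790954589844), (69.42192077636719, 32.88235092163086), 44.34145736694336)
[160.9 236.6] [133, 231, 68, 11, 369] ((166.5, 236.0), (10.0, 67.0), 90.0)
[299.3 310.9] [278, 286, 35, 45, 367] ((299.302001953125, 310.0198059082031), (23.678539276123047, 49.75804901123047), 27.979473114013672)
[ 82.3 415.6] [69, 411, 29, 9, 204] ((83.0, 415.0), (28.0, 8.0), 0.0)
t 13.88 shift [-0.0108 -0.001   0.3888] turn [-0.0002 -0.0014  0.0059]
```

View pics/w4.png

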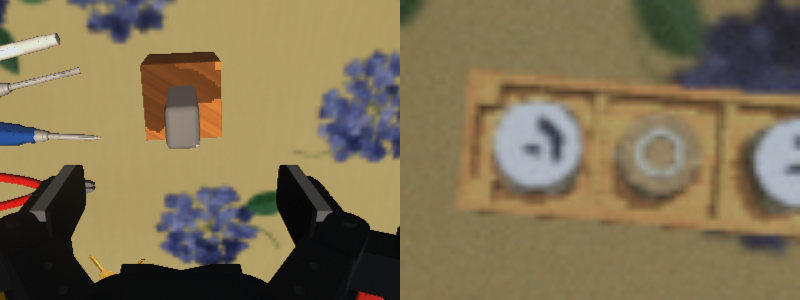

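The wrist view shows the probe's case at about (283,229), turned about 0.06 rad counter-clockwise, in its block. The top crop shows jar_b at (256.8,228.2) and jar_a's ring at (281.5,230.4), each standing in its own cell on a mat. Now gripping the probe.

Call:
arm_command:
  plan:
    - {"tx":-0.012,"ty":0,"tz":0.12,"ax":0,"ay":0,"az":-0.05,"fingers":1}
    - {"tx":-0.012,"ty":0,"tz":0.24,"ax":0,"ay":0,"az":-0.05,"fingers":1}
    - {"tx":-0.012,"ty":0,"tz":0.34,"ax":0,"ay":0,"az":-0.05,"fingers":1}
    - {"tx":-0.012,"ty":0,"tz":0.388,"ax":0,"ay":0,"az":-0.05,"fingers":1}
    - {"tx":-0.012,"ty":0,"tz":0.388,"ax":0,"ay":0,"az":-0.05,"fingers":0.3}
    - {"tx":-0.012,"ty":0,"tz":0.388,"ax":0,"ay":0,"az":-0.05,"fingers":-0.2}
    - {"tx":-0.012,"ty":0,"tz":0.388,"ax":0,"ay":0,"az":-0.05,"fingers":-0.8}
    - {"tx":-0.012,"ty":0,"tz":0.388,"ax":0,"ay":0,"az":-0.05,"fingers":-0.8}
  squeeze: 40

```text
t: 14.88
position: [0.5545, -0.2907, 0.2718]
eef_rot: [2.158, 2.281, 0.001]
wrist_force: [-0.1, 0.6, 3.5]
gripper_width: 0.0238
finger_force: 44.6
```

Call:
arm_command:
  plan:
    - {"tx":0,"ty":0,"tz":0,"ax":0,"ay":0,"az":0,"fingers":-0.8}
    - {"tx":0,"ty":0,"tz":0,"ax":0,"ay":0,"az":0,"fingers":-0.8}
    - {"tx":0,"ty":0,"tz":0,"ax":0,"ay":0,"az":0,"fingers":-0.8}

```text
t: 15.25
position: [0.5545, -0.2907, 0.2717]
eef_rot: [2.158, 2.281, 0.002]
wrist_force: [-0.5, 1.0, 5.9]
gripper_width: 0.0234
finger_force: 44.9
```

Call:
arm_command:
  plan:
    - {"tx":0,"ty":0,"tz":-0.06,"ax":0,"ay":0,"az":0,"fingers":-0.8}
    - {"tx":0,"ty":0,"tz":-0.14,"ax":0,"ay":0,"az":0,"fingers":-0.8}
    - {"tx":0,"ty":0,"tz":-0.22,"ax":0,"ay":0,"az":0,"fingers":-0.8}
    - {"tx":0,"ty":0,"tz":-0.3,"ax":0,"ay":0,"az":0,"fingers":-0.8}
    - {"tx":0,"ty":0,"tz":-0.38,"ax":0,"ay":0,"az":0,"fingers":-0.8}
    - {"tx":0,"ty":0,"tz":-0.43,"ax":0,"ay":0,"az":0,"fingers":-0.8}
    - {"tx":0,"ty":0,"tz":-0.43,"ax":0,"ay":0,"az":0,"fingers":-0.8}

```text
t: 16.12
position: [0.5542, -0.2907, 0.4009]
eef_rot: [2.157, 2.281, 0.002]
wrist_force: [-0.1, -0.8, -1.2]
gripper_width: 0.0232
finger_force: 44.2
```

```bash
python3 - <<'E'
from h import *
s=state();print(s["position"],s["gripper_width"],s["finger_force"])
delta([.5355,.003,.40],R.from_rotvec([0,0,-.0])*T)
g=grab_frame("side");cv2.imwrite("pics/s5.png",g[...,::-1])
E
```

```text
[ 0.55420009 -0.29069277  0.40091562] 0.02322596718455285 44.18742120265961
t 16.12 shift [ 0.9809 -0.0079  0.0022] turn [0.0021 0.0007 0.053 ]
```

Call:
arm_command:
  plan:
    - {"tx":0.12,"ty":0,"tz":0,"ax":0,"ay":0,"az":0,"fingers":-0.8}
    - {"tx":0.28,"ty":0,"tz":0,"ax":0,"ay":0,"az":0,"fingers":-0.8}
    - {"tx":0.44,"ty":0,"tz":0,"ax":0,"ay":0,"az":0,"fingers":-0.8}
    - {"tx":0.6,"ty":0,"tz":0,"ax":0,"ay":0,"az":0,"fingers":-0.8}
    - {"tx":0.76,"ty":-0.004,"tz":0,"ax":0,"ay":0,"az":0,"fingers":-0.8}
    - {"tx":0.9,"ty":-0.008,"tz":0,"ax":0,"ay":0,"az":0,"fingers":-0.8}
    - {"tx":0.98,"ty":-0.008,"tz":0,"ax":0,"ay":0,"az":0,"fingers":-0.8}
    - {"tx":0.98,"ty":-0.008,"tz":0,"ax":0,"ay":0,"az":0,"fingers":-0.8}

```text
t: 17.18
position: [0.535, 0.0051, 0.3985]
eef_rot: [-2.153, -2.286, 0.002]
wrist_force: [-0.2, -0.1, -0.3]
gripper_width: 0.0236
finger_force: 44.2
```

Call:
arm_command:
  plan:
    - {"tx":0,"ty":0,"tz":0.06,"ax":0,"ay":0,"az":0,"fingers":-0.8}
    - {"tx":0,"ty":0,"tz":0.06,"ax":0,"ay":0,"az":0,"fingers":-0.8}
    - {"tx":0,"ty":0,"tz":0.06,"ax":0,"ay":0,"az":0,"fingers":-0.8}

```text
t: 17.55
position: [0.5354, 0.0018, 0.3811]
eef_rot: [-2.161, -2.28, 0.002]
wrist_force: [0.2, 0.0, -0.5]
gripper_width: 0.0235
finger_force: 44.1
```

```bash
python3 - <<'E'
from h import *
s=state();p=s["position"];print(p,s["gripper_width"],s["wrist_force"])
delta([.5355,.003,.3665])
tip=p+[0,0,-.2567];print("tip exp",tip)
g=grab_frame("side")[...,::-1];w=grab_frame("wrist")[...,::-1]
print("side tip",proj("side",tip),"ring",proj("side",[.5355,.004,.105]),"wrist tip",proj("wrist",tip),"ring",proj("wrist",[.5355,.004,.105]))
u,v=map(int,proj("side",tip));print(u,v)
a=cv2.resize(np.ascontiguousarray(g[v-60:v+30,u-60:u+60]),(800,600),interpolation=cv2.INTER_CUBIC);cv2.imwrite("pics/s6.png",a)
cv2.imwrite("pics/w6.png",w)
E
```

```text
[0.53541093 0.00182491 0.38113359] 0.02350242042372241 [ 0.22816277  0.01990533 -0.50294137]
t 17.55 shift [0.0039 0.0005 0.0488] turn None
tip exp [0.53541093 0.00182491 0.12443359]
side tip (np.float64(255.90550928536112), np.float64(212.60590151846137)) ring (np.float64(255.9475859142805), np.float64(218.6318681398285)) wrist tip (np.float64(281.93199841864265), np.float64(214.0605272352467)) ring (np.float64(282.1074929725366), np.float64(203.92806650933528))
255 212
```

View pics/s6.png

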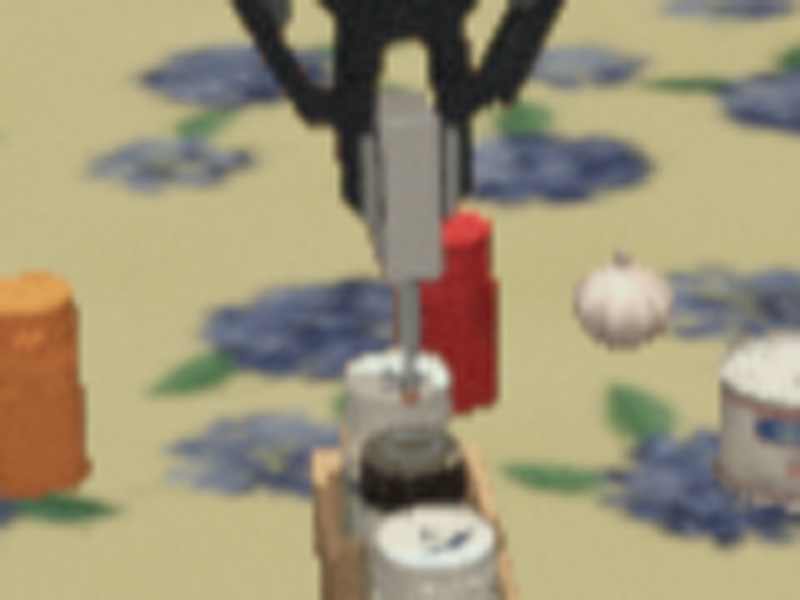

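View pics/w6.png

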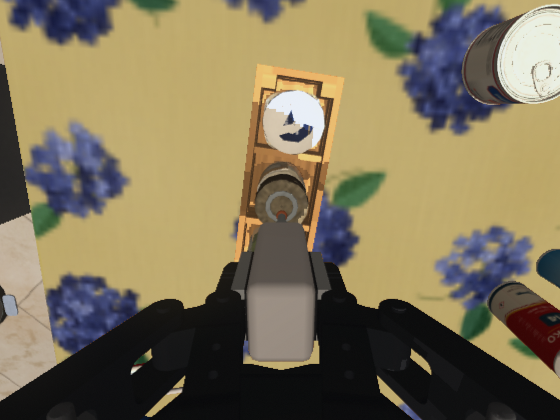

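The side crop shows the tip at (410,395), directly above the lid's centre (412,440). The wrist view has the ring at (281.5,207) and the copper tip at (281,216), about 1–2 mm off once the height is allowed for. Descending in small steps.

Call:
arm_command:
  plan:
    - {"tx":0.004,"ty":0,"tz":0.02,"ax":0,"ay":0,"az":0,"fingers":-0.8}
    - {"tx":0.004,"ty":0,"tz":0.035,"ax":0,"ay":0,"az":0,"fingers":-0.8}
    - {"tx":0.004,"ty":0,"tz":0.05,"ax":0,"ay":0,"az":0,"fingers":-0.8}
    - {"tx":0.004,"ty":0,"tz":0.055,"ax":0,"ay":0,"az":0,"fingers":-0.8}
    - {"tx":0.004,"ty":0,"tz":0.055,"ax":0,"ay":0,"az":0,"fingers":-0.8}
    - {"tx":0.004,"ty":0,"tz":0.055,"ax":0,"ay":0,"az":0,"fingers":-0.8}

```text
t: 18.4
position: [0.5354, 0.0041, 0.3652]
eef_rot: [2.159, 2.282, 0.0]
wrist_force: [0.2, -0.1, -0.7]
gripper_width: 0.0234
finger_force: 44.1
```

Call:
arm_command:
  plan:
    - {"tx":0,"ty":0,"tz":0.005,"ax":0,"ay":0,"az":0,"fingers":-0.8}
    - {"tx":0,"ty":0,"tz":0.01,"ax":0,"ay":0,"az":0,"fingers":-0.8}
    - {"tx":0,"ty":0,"tz":0.01,"ax":0,"ay":0,"az":0,"fingers":-0.8}
    - {"tx":0,"ty":0,"tz":0.01,"ax":0,"ay":0,"az":0,"fingers":-0.8}

```text
t: 18.9
position: [0.5354, 0.0041, 0.3621]
eef_rot: [2.159, 2.282, 0.0]
wrist_force: [0.1, -0.3, -2.2]
gripper_width: 0.0236
finger_force: 44.1
```

Call:
arm_command:
  plan:
    - {"tx":0,"ty":0,"tz":0.005,"ax":0,"ay":0,"az":0,"fingers":-0.8}
    - {"tx":0,"ty":0,"tz":0.009,"ax":0,"ay":0,"az":0,"fingers":-0.8}
    - {"tx":0,"ty":0,"tz":0.009,"ax":0,"ay":0,"az":0,"fingers":-0.8}

```text
t: 19.27
position: [0.5355, 0.0041, 0.3595]
eef_rot: [2.159, 2.282, 0.0]
wrist_force: [0.2, 0.9, 0.7]
gripper_width: 0.0237
finger_force: 44.3
```

```bash
python3 - <<'E'
from h import *
F=[]
for i in range(4):
    w=grab_frame("wrist");s=state();F.append(s["wrist_force"][2])
print(F,s["position"])
E
```

```text
[np.float64(0.6940575151006498), np.float64(0.18022977576362192), np.float64(-0.02899179277733055), np.float64(0.7311332481355073)] [0.53543829 0.00413168 0.35954726]
```

Contact was made at about the predicted height, and the force has risen about 1.7 N. Pressing about 4 mm further.

Call:
arm_command:
  plan:
    - {"tx":0,"ty":0,"tz":0.004,"ax":0,"ay":0,"az":0,"fingers":-0.8}
    - {"tx":0,"ty":0,"tz":0.008,"ax":0,"ay":0,"az":0,"fingers":-0.8}
    - {"tx":0,"ty":0,"tz":0.012,"ax":0,"ay":0,"az":0,"fingers":-0.8}
    - {"tx":0,"ty":0,"tz":0.012,"ax":0,"ay":0,"az":0,"fingers":-0.8}
    - {"tx":0,"ty":0,"tz":0.012,"ax":0,"ay":0,"az":0,"fingers":-0.8}

```text
t: 20.1
position: [0.5355, 0.0041, 0.3559]
eef_rot: [2.159, 2.282, 0.0]
wrist_force: [-0.4, 0.1, 2.9]
gripper_width: 0.0233
finger_force: 44.4
```

```bash
python3 - <<'E'
from h import *
F=[]
for i in range(6):
    w=grab_frame("wrist")[...,::-1];s=state();F.append(round(float(s["wrist_force"][2]),2))
print(F,s["position"],s["finger_force"],s["gripper_width"],np.abs(s["dq"]).max())
ringfind();g=grab_frame("side")[...,::-1]
c=proj("wrist",s["position"]+[0,0,-.2507]);print(c)
a=cv2.resize(np.ascontiguousarray(w[150:300,180:380]),(400,300));b=cv2.resize(np.ascontiguousarray(g[150:255,185:325]),(400,300),interpolation=cv2.INTER_CUBIC)
cv2.imwrite("pics/fin.png",np.hstack([a,b]))
E
```

```text
[2.14, 2.24, 2.56, 1.75, 3.92, 1.96] [0.53541913 0.00410754 0.35587599] 44.4623064994812 0.023342361243181654 0.0017858508565080377
[252.7 228.5] [10, 17, 103] [0.54   0.0797 0.106 ]
[315.8 234.3] [6, 12, 37] [ 0.5234 -0.0836  0.106 ]
(np.float64(282.2322531234255), np.float64(216.4089783441242))
```

View pics/fin.png

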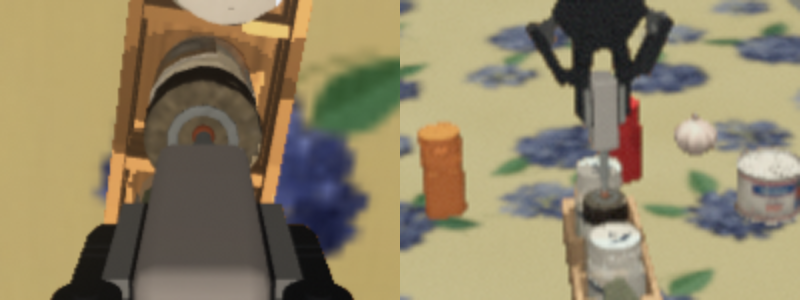

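The left half shows the copper tip centred inside the ring at (203,135). The right half shows the probe upright on jar_a. The mean wrist force has risen about 3.6 N from baseline, which matches a plunger roughly halfway in.

```bash
python3 -c "
from cell import *
print(sign_off())"
```

```text
the job is handed in; nothing more can be done
None
```

The job is handed in but returned no verdict: both jars stand released on the mats in their cells, and the thermometer is held upright with its tip inside the ring, pressed about halfway (about 3.6 N at the wrist).

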